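# Restock and log the spray-can caddy

## Robot

A 6-joint arm with a two-finger parallel gripper is mounted at the origin on the work surface. World frame = base frame: x ahead of the robot, y to its left, z up, the work surface at z = 0. Lengths are in m, angles in degrees, forces in N, time in s.
With the tool pointing down it reaches from about 0.35 to 0.85 m from the base axis. Payload 8.1 kg.
Tool frame: the origin (TCP) lies midway between the tips of the shut fingers; the grasp point (between the pads) lies 19 mm behind it; x points along the fingers, z is the direction in which the jaws open and shut, and the axes are right-handed (so a half turn about x gives the same grasp; the last joint's range is limited). The gripper opens to 85 mm and grips with 20 to 120 N. Pads are 22 mm wide; open, the fingers measure 114 mm over their backs; the gripper's body (76 mm by 85 mm) begins 54 mm behind the grasp point. The pads swing forward as they close: fully open they stand 13 mm farther back than shut.
Start: joints at [-4.893, 7.471, 85.268, -0, 87.261, -4.893], TCP at [0.6, 0, 0.231] pointing down, gripper open.
Joint ranges: [-169.43, 169.43], [-51.17, 129.36], [1.28, 143.12], [-76.62, 256.62], [0, 156.53], [-152.29, 152.29]. Speed limits (degrees/s): [136.94, 136.94, 159.86, 180, 180, 180].

## Interface

Orientations are given as [roll, pitch, yaw] about the fixed x, y, z axes, in that order (R = Rz(yaw) Ry(pitch) Rx(roll)).
In Python, from bench import robot gives the robot as it stands. The module is installed in compiled form; this text tells all that it offers.
- The arm moves only by the tool arm_command, never from a script. Its argument "series" is a list of rows, each an object of numbers: "tx", "ty", "tz": the shift along the tool's x, y, z in units of 50 mm (1.0 is 50 mm); "rx", "ry", "rz": the turn, a rotation vector about the tool's x, y, z in units of 5 degrees (1.0 is 5 degrees); "grip": the opening, from 0 (shut) to 1 (fully open). A call has exactly 5 rows; each row is the pose to reach, as a shift and turn from the pose commanded when the call began, along the tool's axes at that moment; what a row does not reach only later rows make up. A row lasts 1/10 s, in which the tool goes at most 50 mm and 8.59 degrees, less where a joint would pass 70% of its speed; a pose out of reach is approached as far as the arm can. A call with a gripper value outside its range is refused whole. The fingers move at their own pace and stop on an object; "squeeze" is the grip in N (left out, the last holds). Time passes only in rows, so rows that repeat a pose let the fingers close, or fill a call up. It gives the time, the measured TCP pose, the force and the opening at its end, in the units of the state.
- robot.state(): the state, without advancing time (a new reading comes with each control period).
- robot.capture(name): name is "scene" or "side" or "wrist"; returns a dict with "color" (384x512x3 uint8, red, green, blue), "depth" (384x512 float32, m along the optical axis (not along the pixel's ray), 0 where there is no reading), "fovy" (degrees; the focal length in pixels is half the picture's height over the tangent of half this angle, whatever the lens; pixels are square), "cx", "cy" (the principal point, pixels), "D" ([k1, k2, p1, p2, k3] as OpenCV has them; the pictures are not rectified), "extrinsics" (4x4, takes a point from world to camera coordinates); the wrist camera has in their place "hand_eye" (4x4, takes a point from camera to tool coordinates, whose origin is the TCP and whose axes are the tool frame's). Camera axes: x right, y down, z forward; pixel columns grow to the right and rows downward; lengths in m; the calibration is good to about 2 mm. A picture is of the moment at which its call begins: read the wrist's pose just before it.
- robot.sign_off(): hands the job in, once; it reports no verdict.
Trained networks look in the newest picture that a camera, given by its name, has taken for a name from the list of things; names that differ only in an ending like _2 or _b are one class to them, and where a whole thing is asked for, a point or a joint stands for the part that bears it (a point fixed in the world has none). Each returns a list of dicts, best first, with "confidence" (0 to 1); they miss things now and then, are a little off and sometimes report something else, mostly with a low value. They report only what shows in the picture. A call takes as long as a camera call. They do not tell look-alikes from the thing itself.
- robot.silhouettes(target, camera): "mask" (384x512 bool, what is visible of it) and "position" ([row, column] in pixels, amid what is visible of it).
- robot.spot_point(target, camera): "position" ([row, column] in pixels: a listed point, or the origin of a listed thing).
The state is a dict: "time_s": time; "joint_pos": joint angles; "joint_vel": joint speeds; "effort": joint torques, N m; "eef_pos": TCP position; "tool_rot": TCP orientation; "wrist_force": force on the tool from outside, world axes, zero at the start; "moment": the same for the moment, N m; "opening": opening from 0.0 (shut) to 1.0 (fully open).
Only numpy, scipy, OpenCV 4.12 (cv2) and the standard library are available. Lean on these libraries where they do the work, as an engineer would, in place of code of your own. Each camera call takes 0.05 s, during which the arm holds its last target. There are 200 camera calls.

## Task

Stand the red and the blue spray can from the bench upright in the three-cell steel caddy, each in the cell whose mat and tag have its own colour, setting them down rather than letting them fall. When both are in, log them on the stock counter: press its red key fully, then the blue key, then the green key to confirm, one at a time. Leave the white can in the caddy and the other things on the bench as they are.

Things in the scene. Friction and masses are not known exactly. Their poses are not given: they have to be found in the camera images.
- caddy: grey open-topped steel caddy, bolted to the bench, 82 mm (x) by 238 mm (y) by 75 mm high, walls 4 mm, floor 4 mm thick; two dividers, 64 mm high from the bench, make a row of three cells along y, each 74 by 74 mm inside, centres 78 mm apart. Bent-bar handles stand 22 mm out at the two ends. Origin: centre of the underside; y along the row.
- mat_red: the red mat, 72 mm square and 2 mm thick, fixed on the floor of one cell of the caddy; a red tag, 50 mm wide, hangs on the outside of both long walls beside it, so the cell shows its colour from outside. Which cell it is varies. Origin: centre of the cell, underside of the mat (a can stands 2 mm above it). Axes as the caddy's: y along the row of cells. The red can goes here.
- mat_blue: the blue mat, 72 mm square and 2 mm thick, fixed on the floor of one cell of the caddy; a blue tag, 50 mm wide, hangs on the outside of both long walls beside it, so the cell shows its colour from outside. Which cell it is varies. Origin: centre of the cell, underside of the mat (a can stands 2 mm above it). Axes as the caddy's: y along the row of cells. The blue can goes here.
- mat_white: the white mat, 72 mm square and 2 mm thick, fixed on the floor of one cell of the caddy; a white tag, 50 mm wide, hangs on the outside of both long walls beside it, so the cell shows its colour from outside. Which cell it is varies. Origin: centre of the cell, underside of the mat (a can stands 2 mm above it). Axes as the caddy's: y along the row of cells. The white can stands here from the start.
- can_red: a red spray can standing upright: a straight round body 53 mm across from its foot to 126 mm up, a narrowing shoulder to 133 mm, then a red cap 40 mm across, its top 155 mm above the foot; about 0.35 kg (0.25 to 0.45). Origin: centre of the foot; z up along the can. Starts on the bench.
- can_blue: a blue spray can standing upright: a straight round body 53 mm across from its foot to 126 mm up, a narrowing shoulder to 133 mm, then a blue cap 40 mm across, its top 155 mm above the foot; about 0.35 kg (0.25 to 0.45). Origin: centre of the foot; z up along the can. Starts on the bench.
- can_white: a white spray can standing upright: a straight round body 53 mm across from its foot to 126 mm up, a narrowing shoulder to 133 mm, then a white cap 40 mm across, its top 155 mm above the foot; about 0.35 kg (0.25 to 0.45). Origin: centre of the foot; z up along the can. Already in the caddy, on the white mat; leave it.
- counter: stock counter: a grey box bolted to the bench, 100 mm (x) by 220 mm (y) by 45 mm high, with three keys in a row along its y on its top and a dark strip on the far side. Origin: centre of the underside.
- key_red (a joint): red key of the stock counter: value is how far it is pressed, 0 (out) to 0.008 m (fully down). Spring: starts to move at 1.5 N, 5 N fully down, comes back when let go.
- key_blue (a joint): blue key of the stock counter: value is how far it is pressed, 0 (out) to 0.008 m (fully down). Spring: starts to move at 1.5 N, 5 N fully down, comes back when let go.
- key_green (a joint): green key of the stock counter: value is how far it is pressed, 0 (out) to 0.008 m (fully down). Spring: starts to move at 1.5 N, 5 N fully down, comes back when let go.
- key_red_top (a point): centre of the top of the red key, a round button 40 mm across that stands 12 mm above its 56 mm wide black collar and 24 mm above the counter's top when out; moves straight down when pressed. The three keys stand in a row, 65 mm apart, in an order that varies.
- key_blue_top (a point): centre of the top of the blue key, a round button 40 mm across that stands 12 mm above its 56 mm wide black collar and 24 mm above the counter's top when out; moves straight down when pressed. The three keys stand in a row, 65 mm apart, in an order that varies.
- key_green_top (a point): centre of the top of the green key, a round button 40 mm across that stands 12 mm above its 56 mm wide black collar and 24 mm above the counter's top when out; moves straight down when pressed. The three keys stand in a row, 65 mm apart, in an order that varies.
- hammer: hammer, 300 mm long, lying on the bench beyond the work; leave alone. Origin: on the bench under the middle of its length.
- tin: empty yellow open tin, 80 mm across and 85 mm high; leave alone. Origin: centre of its underside.
- bracket: loose steel angle, 120 mm long, 50 mm wide, 50 mm high, lying to the left of the caddy; leave alone. Origin: centre of its underside.
Not all that is in view belongs to the job. What is shaped like the mat_white but black or pink is not meant.

How it is judged (in metres and radians):
On the way, in this order (a step that is already met when the one before it is completed fails the run):
1. the red and the blue can both stand upright in the cells of their own colours, let go and at rest (horizontal distance between can_red and mat_red below 0.017 m and z of can_red in the frame of mat_red below 0.01 m and angle between each of can_red, can_blue's own z axis and vertical below 0.1 rad and horizontal distance between can_blue and mat_blue below 0.017 m and z of can_blue in the frame of mat_blue below 0.01 m and contact force between the fingers and can_red below 0.2 N and linear speed of each of can_red, can_blue below 0.03 m/s and contact force between the fingers and can_blue below 0.2 N), for 0.2 s.
2. the red key is pressed, the other two out (value of joint key_red above 0.0055 m and value of joint each of key_blue, key_green below 0.002 m), for 0.05 s.
3. the blue key is pressed, the other two out (value of joint key_blue above 0.0055 m and value of joint each of key_red, key_green below 0.002 m), for 0.05 s.
4. the green key is pressed, the other two out (value of joint key_green above 0.0055 m and value of joint each of key_red, key_blue below 0.002 m), for 0.05 s.
At the end, for the whole second after the job is handed in: each can stands on the mat of its own colour (centres within 17 mm, foot under 10 mm above the mat's underside, tilt under 0.1 rad), released and at rest; all keys are out again (under 2 mm in). A key counts as pressed beyond 5.5 mm of its 8, with the other two under 2 mm in (all of step 1 and horizontal distance between can_white and mat_white below 0.017 m and z of can_white in the frame of mat_white below 0.01 m and angle between can_white's own z axis and vertical below 0.1 rad and contact force between the fingers and can_white below 0.2 N and linear speed of can_white below 0.03 m/s and value of joint each of key_red, key_blue, key_green below 0.002 m); the robot touches nothing.
It fails at once if the red can is let fall or knocked: faster than 0.6 m/s (a free fall of 18 mm) while the fingers do not hold it (linear speed of can_red above 0.6 m/s and contact force between the fingers and can_red below 0.5 N).
It fails at once if the blue can is let fall or knocked: faster than 0.6 m/s (a free fall of 18 mm) while the fingers do not hold it (linear speed of can_blue above 0.6 m/s and contact force between the fingers and can_blue below 0.5 N).
It fails at once if two keys are pressed (more than 4 mm) at the same time (value of joint each of key_red, key_blue above 0.004 m or value of joint each of key_red, key_green above 0.004 m or value of joint each of key_blue, key_green above 0.004 m).
It fails at once if the white can is taken out (moved more than 35 mm) or tipped more than 0.35 rad (distance of can_white from where it was at the start of the episode above 0.035 m or angle between can_white's own z axis and vertical above 0.35 rad).
It fails at once if the hammer, the tin or the bracket is moved more than 30 mm (distance of any of hammer, tin, bracket from where it was at the start of the episode above 0.03 m).
It also fails if it takes over 70 s, if anything falls off the work surface, if the arm or the gripper's body presses on something with over 40 N, if the wrist force passes 120 N, or if a joint passes its speed limit or range.

## Working session

There is one attempt and no reset: what is moved stays moved. The work goes in short steps, Python scripts to look and compute and a tool call to move; the robot and the scene stay as the last step left them, time stands still between calls to the robot, and variables do not carry over. Pictures are saved under pics/ and viewed, on a budget of 10 in all, crops included, one or two more only if the job needs it, and the job is handed in when it is done.

Besides the shell and the picture viewer there is one more tool, called after "Emit:" as name([rows], argument=value, ...), one row to a line, values as JSON. arm_command: Moves the arm, as the interface text tells. Its arguments: {"type":"object","properties":{"series":{"type":"array"},"squeeze":{"type":"number"}},"required":["series"]}

```bash
mkdir -p pics
cat > h.py <<'E'
import numpy as np, cv2
from bench import robot
from scipy.spatial.transform import Rotation as R
def K(c):
    f=c["color"].shape[0]/2/np.tan(np.radians(c["fovy"])/2)
    return np.array([[f,0,c["cx"]],[0,f,c["cy"]],[0,0,1.]])
def cam2world(c,st=None):
    if "extrinsics" in c: return np.linalg.inv(c["extrinsics"])
    T=np.eye(4);T[:3,:3]=R.from_euler('xyz',st["tool_rot"],degrees=True).as_matrix();T[:3,3]=st["eef_pos"]
    return T@c["hand_eye"]
def cloud(c,T):
    h,w=c["depth"].shape
    v,u=np.mgrid[:h,:w]
    p=cv2.undistortPoints(np.stack([u,v],-1).reshape(-1,1,2).astype(float),K(c),np.array(c["D"],float)).reshape(h,w,2)
    z=c["depth"]
    P=np.stack([p[...,0]*z,p[...,1]*z,z],-1)
    W=P@T[:3,:3].T+T[:3,3]
    W[z<=0]=np.nan
    return W
def save(c,n): cv2.imwrite("pics/"+n,c["color"][...,::-1])
E
cat > a.py <<'E'
from h import *
st=robot.state();print(st)
for n in ["scene","side"]:
    c=robot.capture(n);save(c,n+"0.png");W=cloud(c,cam2world(c))
    np.savez(n+"0.npz",W=W,color=c["color"])
    for t in ["can_red","can_blue","can_white","mat_red","mat_blue","mat_white","caddy","counter","key_red","key_blue","key_green","tin","bracket","hammer"]:
        for s in robot.silhouettes(t,n)[:3]:
            m=s["mask"];P=W[m];P=P[~np.isnan(P[:,0])]
            if len(P)==0: print(n,t,'empty');continue
            print(n,t,round(s["confidence"],2),np.round(s["position"]),m.sum(),np.round(np.percentile(P,[2,50,98],axis=0),3).tolist())
E
python3 a.py
```

```text
{'time_s': 0.0, 'joint_pos': array([-4.89399804e+00,  7.51636355e+00,  8.53301545e+01, -2.05595321e-04,
        8.72584131e+01, -4.89351726e+00]), 'joint_vel': array([-0.03274627, -0.10513899,  0.05413481,  0.06493528, -0.09431632,
       -0.0770813 ]), 'effort': array([-1.90700346e-03, -5.69404185e+01, -5.00557995e+01, -2.19391650e-04,
        1.44415747e-02,  7.24149572e-05]), 'eef_pos': array([5.99462105e-01, 5.72595674e-05, 2.30222923e-01]), 'tool_rot': array([175.2186058 ,  89.89506865, 175.21813504]), 'wrist_force': array([-1.12599099, -0.19400842, -0.28098159]), 'moment': array([0.00699101, 0.04202085, 0.01093173]), 'opening': 0.9996384908204492}
scene can_red 0.79 [108. 165.] 710 [[0.423, -0.298, 0.001], [0.462, -0.249, 0.104], [0.471, -0.234, 0.157]]
scene can_blue 0.87 [138. 220.] 863 [[0.43, -0.082, 0.002], [0.466, -0.053, 0.091], [0.477, -0.041, 0.156]]
scene can_blue 0.65 [232. 289.] 248 [[0.564, 0.195, 0.005], [0.619, 0.236, 0.046], [0.625, 0.26, 0.069]]
scene can_white 0.83 [201. 295.] 958 [[0.557, 0.212, 0.035], [0.59, 0.24, 0.122], [0.6, 0.259, 0.162]]
scene can_whit
[... 3282 characters left out ...]
2150 [[0.559, -0.349, 0.007], [0.624, -0.284, 0.045], [0.693, -0.134, 0.049]]
side key_red 0.57 [254. 302.] 179 [[0.619, -0.187, 0.057], [0.636, -0.174, 0.07], [0.655, -0.154, 0.072]]
side key_blue 0.67 [292. 307.] 196 [[0.584, -0.312, 0.061], [0.6, -0.298, 0.07], [0.618, -0.277, 0.073]]
side key_green 0.77 [270. 305.] 195 [[0.601, -0.25, 0.058], [0.617, -0.235, 0.069], [0.636, -0.215, 0.072]]
side tin 0.79 [149. 179.] 522 [[0.343, 0.395, 0.01], [0.377, 0.408, 0.061], [0.412, 0.474, 0.087]]
side bracket 0.62 [148. 217.] 305 [[0.49, 0.44, 0.002], [0.529, 0.496, 0.009], [0.554, 0.555, 0.053]]
side hammer 0.7 [218. 324.] 845 [[0.745, -0.157, 0.001], [0.776, -0.003, 0.024], [0.822, 0.135, 0.03]]
```

View pics/scene0.png

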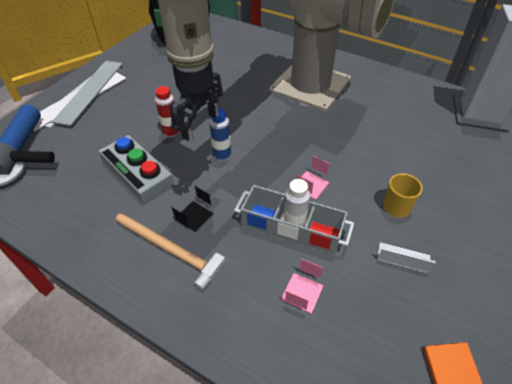

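```bash
cat > m.py <<'E'
from h import *
from scipy.optimize import least_squares
ns=["scene","side"]
D={n:np.load(n+"0.npz") for n in ns}
W=np.concatenate([D[n]["W"].reshape(-1,3) for n in ns]);src=np.repeat([0,1],384*512)
def circ(P,r):
    f=least_squares(lambda c:np.hypot(*(P-c).T)-r,P.mean(0)+[0.01,0],loss='soft_l1',f_scale=0.002);return np.round(f.x,4),round(np.sqrt(np.mean(f.fun**2)),4),len(P)
for nm,g in dict(red=(.445,-.262),blue=(.451,-.07),white=(.573,.23)).items():
    s=(np.hypot(W[:,0]-g[0],W[:,1]-g[1])<.045)
    for k in (0,1,2):
        q=s&((src==k)|(k==2))
        b=q&(W[:,2]>(.085 if nm=='white' else .02))&(W[:,2]<.12)
        t=q&(W[:,2]>.15)
        if b.sum()>20: print(nm,k,'body',circ(W[b][:,:2],.0265),'top',t.sum(),np.round(np.nanmedian(W[t],axis=0),4) if t.any() else '')
# caddy rim
for k in (0,1):
    s=(src==k)&(W[:,2]>.071)&(W[:,2]<.079)&(W[:,0]>.49)&(W[:,0]<.67)&(W[:,1]>.09)&(W[:,1]<.37)
    P=W[s][:,:2]; 
    (c,sz,a)=cv2.minAreaRect(P.astype(np.float32)*1000);print('rim',k,len(P),c,sz,a)
# keys
for nm,g in dict(red=(.638,-.165),green=(.62,-.226),blue=(.602,-.29)).items():
    for k in (0,1):
        s=(src==k)&(np.hypot(W[:,0]-g[0],W[:,1]-g[1])<.025)&(W[:,2]>.065)&(W[:,2]<.08)
        P=W[s];h=(P.min(0)+P.max(0))/2;print(nm,k,len(P),np.round(P.mean(0),4),np.round(h,4))
E
python3 m.py
```

```text
red 0 body (array([ 0.4885, -0.241 ]), np.float64(0.0057), 325) top 110 [ 0.4472 -0.2559  0.1558]
red 1 body (array([ 0.4454, -0.26  ]), np.float64(0.0008), 582) top 223 [ 0.4441 -0.2637  0.1553]
red 2 body (array([ 0.4444, -0.2601]), np.float64(0.0014), 907) top 333 [ 0.4453 -0.2618  0.1555]
blue 0 body (array([ 0.4857, -0.04  ]), np.float64(0.009), 513) top 72 [ 0.4483 -0.058   0.155 ]
blue 1 body (array([ 0.4498, -0.0666]), np.float64(0.0011), 510) top 2372 [ 0.4521 -0.0509  0.6048]
blue 2 body (array([ 0.4491, -0.0673]), np.float64(0.0014), 1023) top 2444 [ 0.452  -0.051   0.6035]
white 0 body (array([0.6171, 0.2494]), np.float64(0.0085), 211) top 237 [0.5786 0.2348 0.1604]
white 1 body (array([0.5749, 0.2342]), np.float64(0.0016), 139) top 65 [0.5669 0.2254 0.1612]
white 2 body (array([0.5735, 0.2334]), np.float64(0.0014), 350) top 302 [0.5755 0.2332 0.1604]
rim 0 523 (580.1834106445312, 230.44610595703125) (86.47756958007812, 238.343017578125) 9.580626487731934
rim 1 229 (580.4255981445312, 228.3350067138672) (86.08885955810547, 242.5435791015625) 10.08209228515625
red 0 138 [ 0.6371 -0.1653  0.0684] [ 0.6366 -0.1659  0.0688]
red 1 143 [ 0.637  -0.1701  0.0699] [ 0.6372 -0.168   0.0689]
green 0 128 [ 0.6198 -0.2279  0.0687] [ 0.6194 -0.2289  0.0688]
green 1 170 [ 0.6188 -0.2327  0.0693] [ 0.6193 -0.231   0.069 ]
blue 0 111 [ 0.6017 -0.2901  0.069 ] [ 0.6012 -0.2922  0.069 ]
blue 1 183 [ 0.6015 -0.2955  0.0696] [ 0.6023 -0.293   0.0696]
```

The scene shows the red can at (row 110, col 165) and the blue can at (138, 220). The white can is in the middle cell at (195, 297). The blue mat is in the near-counter cell (216, 262) and the red mat in the far cell (235, 323). The pink (185, 312 and 292, 303) and black (215, 193) mats with tags lie loose on the bench, so they are decoys. From the counter's outer end, the keys run blue, green, red.

```bash
cat > go.py <<'E'
import sys
from h import *
# usage: go.py x y z yaw_of_jaw_deg : tool-unit shift to reach it with the tool pointing down
def rel(x,y,z,yaw,st=None):
    st=st or robot.state()
    Rc=R.from_euler('xyz',st["tool_rot"],degrees=True)
    best=None
    for a in (yaw,yaw+180):
        zz=np.array([np.cos(np.radians(a)),np.sin(np.radians(a)),0]);xx=np.array([0,0,-1.]);M=np.c_[xx,np.cross(zz,xx),zz]
        rv=(Rc.inv()*R.from_matrix(M)).as_rotvec(degrees=True)
        if best is None or np.linalg.norm(rv)<np.linalg.norm(best): best=rv
    d=Rc.inv().apply(np.array([x,y,z])-st["eef_pos"])/.05
    return np.round(d,3),np.round(best/5,3)
if __name__=="__main__":
    st=robot.state();print(np.round(st["eef_pos"],4),np.round(R.from_euler('xyz',st["tool_rot"],degrees=True).as_matrix(),3).tolist(),round(st["opening"],3),np.round(st["wrist_force"],1))
    print(*rel(*map(float,sys.argv[1:5])))
E
python3 go.py .449 -.067 .26 9.8
```

```text
[0.6    0.     0.2313] [[0.0, -0.0, 1.0], [0.0, 1.0, 0.0], [-1.0, 0.0, 0.0]] 1.001 [0.1 0.1 0.8]
[-0.574 -1.34  -3.02 ] [-1.96  0.   -0.  ]
```

Emit:
arm_command([
  {"tx": -0.57,"ty": -0.4,"tz": -0.8,"rx": -0.5,"grip": 1},
  {"tx": -0.57,"ty": -0.8,"tz": -1.6,"rx": -1,"grip": 1},
  {"tx": -0.57,"ty": -1.2,"tz": -2.4,"rx": -1.5,"grip": 1},
  {"tx": -0.57,"ty": -1.34,"tz": -3.02,"rx": -1.96,"grip": 1},
  {"tx": -0.57,"ty": -1.34,"tz": -3.02,"rx": -1.96,"grip": 1},
])

```text
invalid input
```

```bash
cat > w.py <<'E'
import sys
from h import *
def top(g,z,r=.03,save_as=None):
    st=robot.state();c=robot.capture("wrist");W=cloud(c,cam2world(c,st))
    if save_as: save(c,save_as)
    P=W.reshape(-1,3);q=(np.hypot(P[:,0]-g[0],P[:,1]-g[1])<r)&(abs(P[:,2]-z)<.004)
    P=P[q];print('n',len(P));
    if len(P): 
        (cc,rr)=cv2.minEnclosingCircle(P[:,:2].astype(np.float32));print('mean',P.mean(0).round(4),'enc',np.round(cc,4),rr)
    return W,c
if __name__=="__main__":
    a=sys.argv; W,c=top((float(a[1]),float(a[2])),float(a[3]),save_as=a[4])
E
python3 w.py .449 -.067 .155 w1.png; python3 go.py .449 -.067 .090 9.8
```

```text
n 1803
mean [ 0.4487 -0.0662  0.1538] enc [ 0.4479 -0.0675] 0.020594319328665733
[0.6    0.     0.2313] [[0.0, -0.0, 1.0], [0.0, 1.0, 0.0], [-1.0, 0.0, 0.0]] 0.997 [-0.1 -0.5 -0.4]
[ 2.826 -1.341 -3.021] [-1.96e+00  1.00e-03 -0.00e+00]
```

View pics/w1.png

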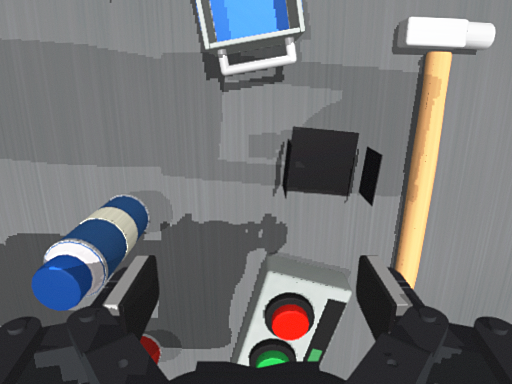

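The wrist picture (arm still at start) shows the blue can cap at (285, 62), the caddy's blue cell at the top (15, 250) and the black decoy at (160, 322). The measured cap centre agrees with the side fit. The move was refused as invalid, probably because some fields were left out of the rows.

Emit:
arm_command([
  {"tx": -0.57,"ty": -0.4,"tz": -0.8,"rx": -0.5,"ry": 0,"rz": 0,"grip": 1},
  {"tx": -0.57,"ty": -0.8,"tz": -1.6,"rx": -1,"ry": 0,"rz": 0,"grip": 1},
  {"tx": -0.57,"ty": -1.2,"tz": -2.4,"rx": -1.5,"ry": 0,"rz": 0,"grip": 1},
  {"tx": -0.57,"ty": -1.34,"tz": -3.02,"rx": -1.96,"ry": 0,"rz": 0,"grip": 1},
  {"tx": -0.57,"ty": -1.34,"tz": -3.02,"rx": -1.96,"ry": 0,"rz": 0,"grip": 1},
])

```text
time_s: 2.05
eef_pos: [0.4464, -0.0678, 0.2599]
tool_rot: [-122.7, 90.0, -112.9]
wrist_force: [-0.2, 0.5, 0.1]
opening: 1.001
```

```bash
python3 w.py .449 -.067 .155 w2.png; python3 go.py .4485 -.067 .090 9.8
```

```text
n 2012
mean [ 0.4474 -0.0668  0.1538] enc [ 0.4474 -0.0675] 0.01976228505373001
[ 0.4481 -0.0675  0.2602] [[0.001, -0.169, 0.986], [-0.0, 0.986, 0.169], [-1.0, -0.001, 0.001]] 0.999 [-0.3 -0.2 -0.5]
[3.404 0.01  0.006] [-0.018  0.015  0.007]
```

Emit:
arm_command([
  {"tx": 0.8,"ty": 0,"tz": 0,"rx": 0,"ry": 0,"rz": 0,"grip": 1},
  {"tx": 1.6,"ty": 0,"tz": 0,"rx": 0,"ry": 0,"rz": 0,"grip": 1},
  {"tx": 2.4,"ty": 0,"tz": 0,"rx": 0,"ry": 0,"rz": 0,"grip": 1},
  {"tx": 3.1,"ty": 0,"tz": 0,"rx": 0,"ry": 0,"rz": 0,"grip": 1},
  {"tx": 3.4,"ty": 0,"tz": 0,"rx": 0,"ry": 0,"rz": 0,"grip": 1},
])

```text
time_s: 2.6
eef_pos: [0.4473, -0.066, 0.0858]
tool_rot: [153.3, 89.7, 163.1]
wrist_force: [-0.4, -0.2, -0.0]
opening: 1.005
```

Emit:
arm_command([
  {"tx": 0,"ty": 0,"tz": 0,"rx": 0,"ry": 0,"rz": 0,"grip": 0.7},
  {"tx": 0,"ty": 0,"tz": 0,"rx": 0,"ry": 0,"rz": 0,"grip": 0.4},
  {"tx": 0,"ty": 0,"tz": 0,"rx": 0,"ry": 0,"rz": 0,"grip": 0.2},
  {"tx": 0,"ty": 0,"tz": 0,"rx": 0,"ry": 0,"rz": 0,"grip": 0.2},
  {"tx": 0,"ty": 0,"tz": 0,"rx": 0,"ry": 0,"rz": 0,"grip": 0.2},
], squeeze=60)

```text
time_s: 3.1
eef_pos: [0.4503, -0.0672, 0.0913]
tool_rot: [-22.1, 89.8, -12.3]
wrist_force: [-0.3, 0.7, 3.5]
opening: 0.601
```

Emit:
arm_command([
  {"tx": 0,"ty": 0,"tz": 0,"rx": 0,"ry": 0,"rz": 0,"grip": 0.2},
  {"tx": 0,"ty": 0,"tz": 0,"rx": 0,"ry": 0,"rz": 0,"grip": 0.2},
  {"tx": -0.1,"ty": 0,"tz": 0,"rx": 0,"ry": 0,"rz": 0,"grip": 0.2},
  {"tx": -0.3,"ty": 0,"tz": 0,"rx": 0,"ry": 0,"rz": 0,"grip": 0.2},
  {"tx": -0.5,"ty": 0,"tz": 0,"rx": 0,"ry": 0,"rz": 0,"grip": 0.2},
])

```text
time_s: 3.6
eef_pos: [0.4485, -0.0669, 0.1152]
tool_rot: [157.2, 89.9, 167.0]
wrist_force: [0.8, -0.1, -2.8]
opening: 0.6
```

Emit:
arm_command([
  {"tx": -0.5,"ty": 0,"tz": 0,"rx": 0,"ry": 0,"rz": 0,"grip": 0.2},
  {"tx": -1.2,"ty": 0,"tz": 0,"rx": 0,"ry": 0,"rz": 0,"grip": 0.2},
  {"tx": -2,"ty": 0,"tz": 0,"rx": 0,"ry": 0,"rz": 0,"grip": 0.2},
  {"tx": -2.7,"ty": 0,"tz": 0,"rx": 0,"ry": 0,"rz": 0,"grip": 0.2},
  {"tx": -3.2,"ty": 0,"tz": 0,"rx": 0,"ry": 0,"rz": 0,"grip": 0.2},
])

```text
time_s: 4.1
eef_pos: [0.4495, -0.0671, 0.2785]
tool_rot: [-24.8, 89.8, -15.0]
wrist_force: [0.7, 0.1, -3.2]
opening: 0.604
```

```bash
python3 go.py .5933 .1527 .275 9.8
```

```text
[ 0.4495 -0.0671  0.2785] [[0.003, -0.17, 0.985], [-0.001, 0.985, 0.17], [-1.0, -0.001, 0.003]] 0.604 [ 0.7  0.1 -3.2]
[0.077 3.843 3.582] [-0.     0.037  0.017]
```

Emit:
arm_command([
  {"tx": 0,"ty": 0.3,"tz": 0.28,"rx": 0,"ry": 0,"rz": 0,"grip": 0.2},
  {"tx": 0,"ty": 0.8,"tz": 0.75,"rx": 0,"ry": 0,"rz": 0,"grip": 0.2},
  {"tx": 0,"ty": 1.3,"tz": 1.2,"rx": 0,"ry": 0,"rz": 0,"grip": 0.2},
  {"tx": 0,"ty": 1.8,"tz": 1.68,"rx": 0,"ry": 0,"rz": 0,"grip": 0.2},
  {"tx": 0,"ty": 2.3,"tz": 2.15,"rx": 0,"ry": 0,"rz": 0,"grip": 0.2},
])

```text
time_s: 4.6
eef_pos: [0.5359, 0.0658, 0.2755]
tool_rot: [-20.0, 90.0, -10.2]
wrist_force: [-0.1, -0.8, -3.8]
opening: 0.606
```

Emit:
arm_command([
  {"tx": 0,"ty": 0.5,"tz": 0.47,"rx": 0,"ry": 0,"rz": 0,"grip": 0.2},
  {"tx": 0,"ty": 1,"tz": 0.93,"rx": 0,"ry": 0,"rz": 0,"grip": 0.2},
  {"tx": 0,"ty": 1.35,"tz": 1.25,"rx": 0,"ry": 0,"rz": 0,"grip": 0.2},
  {"tx": 0,"ty": 1.54,"tz": 1.43,"rx": 0,"ry": 0,"rz": 0,"grip": 0.2},
  {"tx": 0,"ty": 1.54,"tz": 1.43,"rx": 0,"ry": 0,"rz": 0,"grip": 0.2},
])

```text
time_s: 5.1
eef_pos: [0.5929, 0.1537, 0.2747]
tool_rot: [163.3, 90.0, 173.2]
wrist_force: [-0.7, -0.5, -3.1]
opening: 0.603
```

```bash
cat > rim.py <<'E'
import sys
from h import *
st=robot.state();c=robot.capture("wrist");W=cloud(c,cam2world(c,st));save(c,sys.argv[1])
print(st["eef_pos"].round(4))
P=W.reshape(-1,3);q=(abs(P[:,2]-.075)<.004)&(abs(P[:,0]-.58)<.08)&(abs(P[:,1]-.23)<.14)
P=P[q]-[.58,.2295,0];a=np.radians(9.8)
L=P[:,:2]@np.array([[np.cos(a),-np.sin(a)],[np.sin(a),np.cos(a)]])
print(len(P))
for i,b in ((0,np.arange(-50,52,2)),(1,np.arange(-126,128,2))):
    h,_=np.histogram(L[:,i]*1000,b);print([(int(x),int(n)) for x,n in zip(b,h) if n>40])
g=cv2.minAreaRect(L.astype(np.float32)*1000);print(g)
# can held / cell contents
q=(W[...,2]<.16)
for t in ("can_blue","can_red","can_white"):
    for s in robot.silhouettes(t,"wrist")[:2]:
        Q=W[s["mask"]];Q=Q[~np.isnan(Q[:,0])];print(t,round(s["confidence"],2),s["mask"].sum(),np.percentile(Q,[2,50,98],axis=0).round(3).tolist() if len(Q) else '')
E
python3 rim.py w3.png; python3 go.py .5933 .1527 .275 9.8
```

```text
[0.5929 0.1537 0.2747]
1658
[(-44, 310), (-42, 399), (-40, 103), (34, 377), (36, 384), (38, 59)]
[]
((-2.73822021484375, -18.684463500976562), (82.5787582397461, 188.07400512695312), 0.025628719478845596)
can_blue 0.71 22005 [[0.568, 0.154, 0.2], [0.589, 0.171, 0.314], [0.613, 0.18, 0.338]]
can_white 0.66 3758 [[0.548, 0.209, 0.129], [0.573, 0.233, 0.159], [0.596, 0.258, 0.161]]
[0.5924 0.1516 0.2751] [[-0.0, -0.169, 0.986], [-0.0, 0.986, 0.169], [-1.0, -0.0, -0.0]] 0.604 [-1.   0.5 -3. ]
[0.001 0.018 0.022] [-0.011 -0.002  0.004]
```

View pics/w3.png

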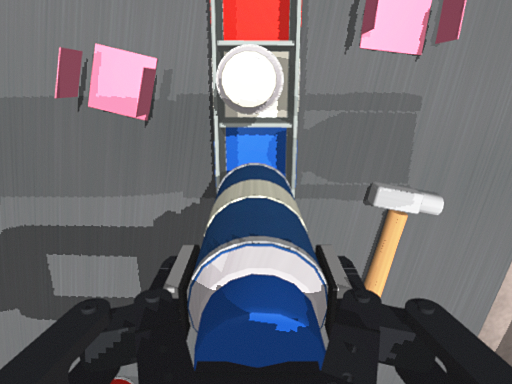

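The blue can hangs centred over the blue cell (row 150, col 255). The white can (78, 248) stands in the middle cell with the red cell beyond. Next is the descent.

Emit:
arm_command([
  {"tx": 0.4,"ty": 0,"tz": 0,"rx": 0,"ry": 0,"rz": 0,"grip": 0.2},
  {"tx": 0.8,"ty": 0,"tz": 0,"rx": 0,"ry": 0,"rz": 0,"grip": 0.2},
  {"tx": 1.2,"ty": 0,"tz": 0,"rx": 0,"ry": 0,"rz": 0,"grip": 0.2},
  {"tx": 1.6,"ty": 0,"tz": 0,"rx": 0,"ry": 0,"rz": 0,"grip": 0.2},
  {"tx": 2,"ty": 0,"tz": 0,"rx": 0,"ry": 0,"rz": 0,"grip": 0.2},
])

```text
time_s: 5.8
eef_pos: [0.5925, 0.1515, 0.1745]
tool_rot: [-30.4, 90.0, -20.6]
wrist_force: [0.3, 0.2, -2.9]
opening: 0.604
```

Emit:
arm_command([
  {"tx": 0.4,"ty": 0,"tz": 0,"rx": 0,"ry": 0,"rz": 0,"grip": 0.2},
  {"tx": 0.8,"ty": 0,"tz": 0,"rx": 0,"ry": 0,"rz": 0,"grip": 0.2},
  {"tx": 1.2,"ty": 0,"tz": 0,"rx": 0,"ry": 0,"rz": 0,"grip": 0.2},
  {"tx": 1.4,"ty": 0,"tz": 0,"rx": 0,"ry": 0,"rz": 0,"grip": 0.2},
  {"tx": 1.45,"ty": 0,"tz": 0,"rx": 0,"ry": 0,"rz": 0,"grip": 0.2},
])

```text
time_s: 6.3
eef_pos: [0.5916, 0.1518, 0.101]
tool_rot: [-177.9, 89.9, -168.1]
wrist_force: [-0.1, 0.4, -3.0]
opening: 0.602
```

```bash
python3 go.py .5933 .1527 .097 9.8
```

```text
[0.5916 0.1518 0.101 ] [[-0.002, -0.169, 0.986], [-0.001, 0.986, 0.169], [-1.0, -0.0, -0.002]] 0.602 [-0.1  0.4 -3. ]
[0.081 0.013 0.037] [-0.011 -0.028  0.001]
```

Emit:
arm_command([
  {"tx": 0.02,"ty": 0,"tz": 0,"rx": 0,"ry": 0,"rz": 0,"grip": 0.2},
  {"tx": 0.04,"ty": 0,"tz": 0,"rx": 0,"ry": 0,"rz": 0,"grip": 0.2},
  {"tx": 0.06,"ty": 0,"tz": 0,"rx": 0,"ry": 0,"rz": 0,"grip": 0.2},
  {"tx": 0.08,"ty": 0,"tz": 0,"rx": 0,"ry": 0,"rz": 0,"grip": 0.2},
  {"tx": 0.08,"ty": 0,"tz": 0,"rx": 0,"ry": 0,"rz": 0,"grip": 0.2},
])

```text
time_s: 6.8
eef_pos: [0.5928, 0.1528, 0.0985]
tool_rot: [3.3, 90.0, 13.1]
wrist_force: [-0.4, -0.1, -3.8]
opening: 0.603
```

Emit:
arm_command([
  {"tx": 0.02,"ty": 0,"tz": 0,"rx": 0,"ry": 0,"rz": 0,"grip": 0.2},
  {"tx": 0.04,"ty": 0,"tz": 0,"rx": 0,"ry": 0,"rz": 0,"grip": 0.2},
  {"tx": 0.06,"ty": 0,"tz": 0,"rx": 0,"ry": 0,"rz": 0,"grip": 0.2},
  {"tx": 0.06,"ty": 0,"tz": 0,"rx": 0,"ry": 0,"rz": 0,"grip": 0.2},
  {"tx": 0.06,"ty": 0,"tz": 0,"rx": 0,"ry": 0,"rz": 0,"grip": 0.2},
])

```text
time_s: 7.3
eef_pos: [0.5931, 0.1528, 0.0974]
tool_rot: [-1.4, 89.9, 8.4]
wrist_force: [-5.6, -0.9, 11.3]
opening: 0.6
```

Emit:
arm_command([
  {"tx": -0.03,"ty": 0,"tz": 0,"rx": 0,"ry": 0,"rz": 0,"grip": 0.6},
  {"tx": -0.03,"ty": 0,"tz": 0,"rx": 0,"ry": 0,"rz": 0,"grip": 0.7},
  {"tx": -0.03,"ty": 0,"tz": 0,"rx": 0,"ry": 0,"rz": 0,"grip": 0.85},
  {"tx": -0.03,"ty": 0,"tz": 0,"rx": 0,"ry": 0,"rz": 0,"grip": 1},
  {"tx": -0.03,"ty": 0,"tz": 0,"rx": 0,"ry": 0,"rz": 0,"grip": 1},
])

```text
time_s: 7.8
eef_pos: [0.5928, 0.1527, 0.0967]
tool_rot: [-0.3, 90.0, 9.5]
wrist_force: [0.3, 0.1, -0.0]
opening: 0.997
```

Emit:
arm_command([
  {"tx": 0,"ty": 0,"tz": 0,"rx": 0,"ry": 0,"rz": 0,"grip": 1},
  {"tx": -0.3,"ty": 0,"tz": 0,"rx": 0,"ry": 0,"rz": 0,"grip": 1},
  {"tx": -1,"ty": 0,"tz": 0,"rx": 0,"ry": 0,"rz": 0,"grip": 1},
  {"tx": -2,"ty": 0,"tz": 0,"rx": 0,"ry": 0,"rz": 0,"grip": 1},
  {"tx": -3,"ty": 0,"tz": 0,"rx": 0,"ry": 0,"rz": 0,"grip": 1},
])

```text
time_s: 8.3
eef_pos: [0.5921, 0.1526, 0.249]
tool_rot: [179.5, 90.0, -170.7]
wrist_force: [2.0, -0.2, 0.5]
opening: 1.0
```

```bash
python3 w.py .593 .153 .161 w4.png; python3 go.py .4445 -.2605 .255 9.8
```

```text
n 2245
mean [0.59   0.1533 0.1598] enc [0.5902 0.1522] 0.01989206112921238
[0.596  0.1533 0.2607] [[0.014, -0.17, 0.985], [0.002, 0.985, 0.17], [-1.0, -0.0, 0.014]] 1.001 [0.5 0.2 8.3]
[ 0.054 -7.639 -4.396] [0.001 0.159 0.001]
```

Emit:
arm_command([
  {"tx": 0,"ty": -0.7,"tz": -0.4,"rx": 0,"ry": 0,"rz": 0,"grip": 1},
  {"tx": 0,"ty": -1.5,"tz": -0.86,"rx": 0,"ry": 0,"rz": 0,"grip": 1},
  {"tx": 0,"ty": -2.3,"tz": -1.32,"rx": 0,"ry": 0,"rz": 0,"grip": 1},
  {"tx": 0,"ty": -3.1,"tz": -1.78,"rx": 0,"ry": 0,"rz": 0,"grip": 1},
  {"tx": 0,"ty": -3.9,"tz": -2.24,"rx": 0,"ry": 0,"rz": 0,"grip": 1},
])

```text
time_s: 8.85
eef_pos: [0.5149, -0.06, 0.248]
tool_rot: [-24.2, 89.9, -14.4]
wrist_force: [0.3, -0.8, 0.9]
opening: 1.002
```

Emit:
arm_command([
  {"tx": 0,"ty": -0.8,"tz": -0.46,"rx": 0,"ry": 0,"rz": 0,"grip": 1},
  {"tx": 0,"ty": -1.6,"tz": -0.92,"rx": 0,"ry": 0,"rz": 0,"grip": 1},
  {"tx": 0,"ty": -2.4,"tz": -1.38,"rx": 0,"ry": 0,"rz": 0,"grip": 1},
  {"tx": 0,"ty": -3.1,"tz": -1.8,"rx": 0,"ry": 0,"rz": 0,"grip": 1},
  {"tx": 0,"ty": -3.7,"tz": -2.1,"rx": 0,"ry": 0,"rz": 0,"grip": 1},
])

```text
time_s: 9.35
eef_pos: [0.4425, -0.2609, 0.2481]
tool_rot: [-56.6, 89.9, -46.8]
wrist_force: [-0.0, 0.2, 0.0]
opening: 0.998
```

```bash
python3 w.py .4445 -.261 .155 w5.png; python3 go.py .4445 -.2605 .090 9.8
```

```text
n 2181
mean [ 0.4431 -0.26    0.1538] enc [ 0.4431 -0.261 ] 0.01981390081346035
[ 0.4413 -0.2647  0.248 ] [[0.0, -0.167, 0.986], [-0.004, 0.986, 0.167], [-1.0, -0.004, -0.0]] 1.0 [-2.1 -2.4 -0.5]
[3.16  0.085 0.079] [-0.037 -0.005  0.044]
```

Emit:
arm_command([
  {"tx": 0.7,"ty": 0.03,"tz": 0.03,"rx": 0,"ry": 0,"rz": 0,"grip": 1},
  {"tx": 1.5,"ty": 0.03,"tz": 0.03,"rx": 0,"ry": 0,"rz": 0,"grip": 1},
  {"tx": 2.3,"ty": 0.03,"tz": 0.03,"rx": 0,"ry": 0,"rz": 0,"grip": 1},
  {"tx": 2.9,"ty": 0.03,"tz": 0.03,"rx": 0,"ry": 0,"rz": 0,"grip": 1},
  {"tx": 3.16,"ty": 0.03,"tz": 0.03,"rx": 0,"ry": 0,"rz": 0,"grip": 1},
])

```text
time_s: 9.9
eef_pos: [0.4432, -0.2557, 0.0861]
tool_rot: [133.6, 89.8, 143.4]
wrist_force: [-0.4, 0.5, 1.0]
opening: 1.002
```

Emit:
arm_command([
  {"tx": 0,"ty": 0,"tz": 0,"rx": 0,"ry": 0,"rz": 0,"grip": 0.7},
  {"tx": 0,"ty": 0,"tz": 0,"rx": 0,"ry": 0,"rz": 0,"grip": 0.4},
  {"tx": 0,"ty": 0,"tz": 0,"rx": 0,"ry": 0,"rz": 0,"grip": 0.2},
  {"tx": 0,"ty": 0,"tz": 0,"rx": 0,"ry": 0,"rz": 0,"grip": 0.2},
  {"tx": 0,"ty": 0,"tz": 0,"rx": 0,"ry": 0,"rz": 0,"grip": 0.2},
], squeeze=60)

```text
time_s: 10.4
eef_pos: [0.4461, -0.2581, 0.0915]
tool_rot: [-50.5, 89.8, -40.7]
wrist_force: [-2.4, -0.4, 6.2]
opening: 0.603
```

Emit:
arm_command([
  {"tx": 0,"ty": 0,"tz": 0,"rx": 0,"ry": 0,"rz": 0,"grip": 0.2},
  {"tx": 0,"ty": 0,"tz": 0,"rx": 0,"ry": 0,"rz": 0,"grip": 0.2},
  {"tx": -0.1,"ty": 0,"tz": 0,"rx": 0,"ry": 0,"rz": 0,"grip": 0.2},
  {"tx": -0.3,"ty": 0,"tz": 0,"rx": 0,"ry": 0,"rz": 0,"grip": 0.2},
  {"tx": -0.5,"ty": 0,"tz": 0,"rx": 0,"ry": 0,"rz": 0,"grip": 0.2},
])

```text
time_s: 10.9
eef_pos: [0.4448, -0.2568, 0.1147]
tool_rot: [86.1, 90.0, 95.9]
wrist_force: [-0.4, -0.3, -4.5]
opening: 0.599
```

Emit:
arm_command([
  {"tx": -0.5,"ty": 0,"tz": 0,"rx": 0,"ry": 0,"rz": 0,"grip": 0.2},
  {"tx": -1.2,"ty": 0,"tz": 0,"rx": 0,"ry": 0,"rz": 0,"grip": 0.2},
  {"tx": -2,"ty": 0,"tz": 0,"rx": 0,"ry": 0,"rz": 0,"grip": 0.2},
  {"tx": -2.9,"ty": 0,"tz": 0,"rx": 0,"ry": 0,"rz": 0,"grip": 0.2},
  {"tx": -3.6,"ty": 0,"tz": 0,"rx": 0,"ry": 0,"rz": 0,"grip": 0.2},
])

```text
time_s: 11.4
eef_pos: [0.4451, -0.2571, 0.2978]
tool_rot: [-44.6, 89.8, -34.8]
wrist_force: [0.8, -0.6, -3.4]
opening: 0.605
```

```bash
python3 go.py .566 .306 .295 9.8
```

```text
[ 0.4451 -0.2571  0.2978] [[0.003, -0.17, 0.985], [-0.002, 0.985, 0.17], [-1.0, -0.002, 0.002]] 0.605 [ 0.8 -0.6 -3.4]
[ 0.041 10.686  4.301] [0.001 0.026 0.026]
```

Emit:
arm_command([
  {"tx": 0,"ty": 0.4,"tz": 0.16,"rx": 0,"ry": 0,"rz": 0,"grip": 0.2},
  {"tx": 0,"ty": 1.1,"tz": 0.44,"rx": 0,"ry": 0,"rz": 0,"grip": 0.2},
  {"tx": 0,"ty": 1.9,"tz": 0.76,"rx": 0,"ry": 0,"rz": 0,"grip": 0.2},
  {"tx": 0,"ty": 2.7,"tz": 1.08,"rx": 0,"ry": 0,"rz": 0,"grip": 0.2},
  {"tx": 0,"ty": 3.5,"tz": 1.4,"rx": 0,"ry": 0,"rz": 0,"grip": 0.2},
])

```text
time_s: 11.9
eef_pos: [0.484, -0.071, 0.2949]
tool_rot: [-18.9, 89.9, -9.1]
wrist_force: [1.1, -0.8, -2.8]
opening: 0.6
```

Emit:
arm_command([
  {"tx": 0,"ty": 0.8,"tz": 0.32,"rx": 0,"ry": 0,"rz": 0,"grip": 0.2},
  {"tx": 0,"ty": 1.6,"tz": 0.64,"rx": 0,"ry": 0,"rz": 0,"grip": 0.2},
  {"tx": 0,"ty": 2.4,"tz": 0.96,"rx": 0,"ry": 0,"rz": 0,"grip": 0.2},
  {"tx": 0,"ty": 3.2,"tz": 1.28,"rx": 0,"ry": 0,"rz": 0,"grip": 0.2},
  {"tx": 0,"ty": 4,"tz": 1.6,"rx": 0,"ry": 0,"rz": 0,"grip": 0.2},
])

```text
time_s: 12.4
eef_pos: [0.5288, 0.14, 0.2949]
tool_rot: [0.6, 89.9, 10.4]
wrist_force: [1.1, 0.6, -3.0]
opening: 0.603
```

Emit:
arm_command([
  {"tx": 0,"ty": 0.8,"tz": 0.32,"rx": 0,"ry": 0,"rz": 0,"grip": 0.2},
  {"tx": 0,"ty": 1.6,"tz": 0.64,"rx": 0,"ry": 0,"rz": 0,"grip": 0.2},
  {"tx": 0,"ty": 2.3,"tz": 0.92,"rx": 0,"ry": 0,"rz": 0,"grip": 0.2},
  {"tx": 0,"ty": 2.9,"tz": 1.16,"rx": 0,"ry": 0,"rz": 0,"grip": 0.2},
  {"tx": 0,"ty": 3.24,"tz": 1.3,"rx": 0,"ry": 0,"rz": 0,"grip": 0.2},
])

```text
time_s: 12.9
eef_pos: [0.5649, 0.3116, 0.2942]
tool_rot: [85.6, 90.0, 95.5]
wrist_force: [-0.4, -0.3, -4.5]
opening: 0.602
```

Emit:
arm_command([
  {"tx": 0,"ty": 0,"tz": 0,"rx": 0,"ry": 0,"rz": 0,"grip": 0.2},
  {"tx": 0.2,"ty": 0,"tz": 0,"rx": 0,"ry": 0,"rz": 0,"grip": 0.2},
  {"tx": 0.4,"ty": 0,"tz": 0,"rx": 0,"ry": 0,"rz": 0,"grip": 0.2},
  {"tx": 0.4,"ty": 0,"tz": 0,"rx": 0,"ry": 0,"rz": 0,"grip": 0.2},
  {"tx": 0.4,"ty": 0,"tz": 0,"rx": 0,"ry": 0,"rz": 0,"grip": 0.2},
])

```text
time_s: 13.4
eef_pos: [0.5649, 0.3078, 0.273]
tool_rot: [-162.5, 89.9, -152.7]
wrist_force: [-0.1, -0.2, -4.0]
opening: 0.604
```

```bash
python3 go.py .5667 .309 .097 9.8;  python3 - <<'E'
from h import *
c=robot.capture("scene");cv2.imwrite("pics/s2.png",cv2.resize(c["color"][130:280,200:400,::-1],None,fx=4,fy=4))
c2=robot.capture("side");W=np.concatenate([cloud(x,cam2world(x)).reshape(-1,3) for x in (c,c2)])
from scipy.optimize import least_squares
for nm,g,lo,hi in (("held",(.566,.306),.18,.26),("white",(.575,.232),.085,.12),("blue",(.593,.153),.085,.12)):
    q=(np.hypot(W[:,0]-g[0],W[:,1]-g[1])<.034)&(W[:,2]>lo)&(W[:,2]<hi);P=W[q][:,:2]
    if q.sum()>20:
        f=least_squares(lambda c:np.hypot(*(P-c).T)-.0265,g,loss='soft_l1',f_scale=.002);print(nm,q.sum(),f.x.round(4),np.sqrt(np.mean(f.fun**2)).round(4))
E
```

```text
[0.5649 0.3078 0.273 ] [[-0.001, -0.169, 0.986], [-0.001, 0.986, 0.169], [-1.0, -0.0, -0.002]] 0.604 [-0.1 -0.2 -4. ]
[3.521 0.02  0.045] [-0.012 -0.017  0.005]
held 1000 [0.5642 0.3056] 0.0015
white 316 [0.5734 0.2335] 0.0015
blue 363 [0.5914 0.1526] 0.0015
```

View pics/s2.png

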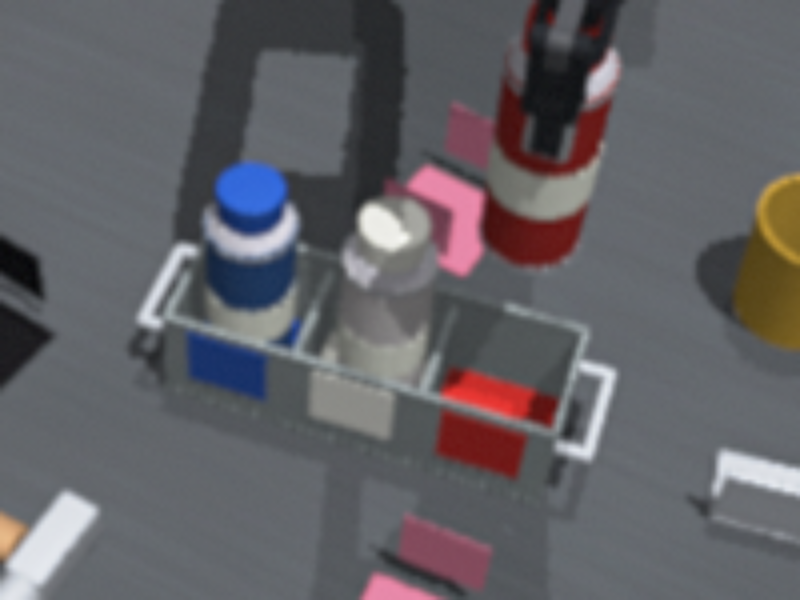

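In the crop, blue stands upright in the blue cell (left), white in the middle, and red hangs over the red cell (right). The fits agree within 3 mm, so I'm lowering it.

Emit:
arm_command([
  {"tx": 0.4,"ty": 0.01,"tz": 0.03,"rx": 0,"ry": 0,"rz": 0,"grip": 0.2},
  {"tx": 0.8,"ty": 0.01,"tz": 0.03,"rx": 0,"ry": 0,"rz": 0,"grip": 0.2},
  {"tx": 1.2,"ty": 0.01,"tz": 0.03,"rx": 0,"ry": 0,"rz": 0,"grip": 0.2},
  {"tx": 1.6,"ty": 0.01,"tz": 0.03,"rx": 0,"ry": 0,"rz": 0,"grip": 0.2},
  {"tx": 2,"ty": 0.01,"tz": 0.03,"rx": 0,"ry": 0,"rz": 0,"grip": 0.2},
])

```text
time_s: 14.0
eef_pos: [0.567, 0.3094, 0.1738]
tool_rot: [14.8, 89.9, 24.6]
wrist_force: [-0.2, -0.2, -3.3]
opening: 0.602
```

Emit:
arm_command([
  {"tx": 0.4,"ty": 0,"tz": 0,"rx": 0,"ry": 0,"rz": 0,"grip": 0.2},
  {"tx": 0.8,"ty": 0,"tz": 0,"rx": 0,"ry": 0,"rz": 0,"grip": 0.2},
  {"tx": 1.2,"ty": 0,"tz": 0,"rx": 0,"ry": 0,"rz": 0,"grip": 0.2},
  {"tx": 1.4,"ty": 0,"tz": 0,"rx": 0,"ry": 0,"rz": 0,"grip": 0.2},
  {"tx": 1.44,"ty": 0,"tz": 0,"rx": 0,"ry": 0,"rz": 0,"grip": 0.2},
])

```text
time_s: 14.5
eef_pos: [0.5659, 0.309, 0.1005]
tool_rot: [-166.3, 89.9, -156.5]
wrist_force: [0.3, 0.1, -4.2]
opening: 0.599
```

Emit:
arm_command([
  {"tx": 0.02,"ty": 0,"tz": 0,"rx": 0,"ry": 0,"rz": 0,"grip": 0.2},
  {"tx": 0.04,"ty": 0,"tz": 0,"rx": 0,"ry": 0,"rz": 0,"grip": 0.2},
  {"tx": 0.06,"ty": 0,"tz": 0,"rx": 0,"ry": 0,"rz": 0,"grip": 0.2},
  {"tx": 0.06,"ty": 0,"tz": 0,"rx": 0,"ry": 0,"rz": 0,"grip": 0.2},
  {"tx": 0.06,"ty": 0,"tz": 0,"rx": 0,"ry": 0,"rz": 0,"grip": 0.2},
])

```text
time_s: 15.0
eef_pos: [0.5669, 0.3096, 0.0993]
tool_rot: [13.7, 90.0, 23.5]
wrist_force: [-0.4, -0.2, -3.4]
opening: 0.602
```

Emit:
arm_command([
  {"tx": 0.02,"ty": 0,"tz": 0,"rx": 0,"ry": 0,"rz": 0,"grip": 0.2},
  {"tx": 0.04,"ty": 0,"tz": 0,"rx": 0,"ry": 0,"rz": 0,"grip": 0.2},
  {"tx": 0.05,"ty": 0,"tz": 0,"rx": 0,"ry": 0,"rz": 0,"grip": 0.2},
  {"tx": 0.05,"ty": 0,"tz": 0,"rx": 0,"ry": 0,"rz": 0,"grip": 0.2},
  {"tx": 0.05,"ty": 0,"tz": 0,"rx": 0,"ry": 0,"rz": 0,"grip": 0.2},
])

```text
time_s: 15.5
eef_pos: [0.5668, 0.3098, 0.0976]
tool_rot: [28.2, 90.0, 38.0]
wrist_force: [-4.8, -1.6, 5.5]
opening: 0.599
```

Contact: the can's weight is off the gripper. I'll release it, lift away and then check.

Emit:
arm_command([
  {"tx": -0.01,"ty": 0,"tz": 0,"rx": 0,"ry": 0,"rz": 0,"grip": 0.6},
  {"tx": -0.01,"ty": 0,"tz": 0,"rx": 0,"ry": 0,"rz": 0,"grip": 0.7},
  {"tx": -0.01,"ty": 0,"tz": 0,"rx": 0,"ry": 0,"rz": 0,"grip": 0.85},
  {"tx": -0.01,"ty": 0,"tz": 0,"rx": 0,"ry": 0,"rz": 0,"grip": 1},
  {"tx": -0.01,"ty": 0,"tz": 0,"rx": 0,"ry": 0,"rz": 0,"grip": 1},
])

```text
time_s: 16.0
eef_pos: [0.5668, 0.3095, 0.0968]
tool_rot: [5.8, 90.0, 15.6]
wrist_force: [0.2, 0.7, -0.1]
opening: 0.999
```

Emit:
arm_command([
  {"tx": 0,"ty": 0,"tz": 0,"rx": 0,"ry": 0,"rz": 0,"grip": 1},
  {"tx": -0.3,"ty": 0,"tz": 0,"rx": 0,"ry": 0,"rz": 0,"grip": 1},
  {"tx": -1,"ty": 0,"tz": 0,"rx": 0,"ry": 0,"rz": 0,"grip": 1},
  {"tx": -2,"ty": 0,"tz": 0,"rx": 0,"ry": 0,"rz": 0,"grip": 1},
  {"tx": -2.9,"ty": 0,"tz": 0,"rx": 0,"ry": 0,"rz": 0,"grip": 1},
])

```text
time_s: 16.5
eef_pos: [0.5665, 0.3095, 0.2449]
tool_rot: [13.1, 90.0, 22.9]
wrist_force: [0.8, 0.2, 1.0]
opening: 0.999
```

Emit:
arm_command([
  {"tx": 0,"ty": -0.6,"tz": 0,"rx": 0,"ry": 0,"rz": 0,"grip": 1},
  {"tx": 0,"ty": -1.4,"tz": 0,"rx": 0,"ry": 0,"rz": 0,"grip": 0.5},
  {"tx": 0,"ty": -2.3,"tz": 0,"rx": 0,"ry": 0,"rz": 0,"grip": 0},
  {"tx": 0,"ty": -3.2,"tz": 0,"rx": 0,"ry": 0,"rz": 0,"grip": 0},
  {"tx": 0,"ty": -4.1,"tz": 0,"rx": 0,"ry": 0,"rz": 0,"grip": 0},
])

```text
time_s: 17.0
eef_pos: [0.6018, 0.106, 0.2434]
tool_rot: [-5.4, 89.9, 4.4]
wrist_force: [0.8, -0.2, -0.4]
opening: 0.331
```

Emit:
arm_command([
  {"tx": 0,"ty": -0.8,"tz": 0,"rx": 0,"ry": 0,"rz": 0,"grip": 0},
  {"tx": 0,"ty": -1.6,"tz": 0,"rx": 0,"ry": 0,"rz": 0,"grip": 0},
  {"tx": 0,"ty": -2.4,"tz": 0,"rx": 0,"ry": 0,"rz": 0,"grip": 0},
  {"tx": 0,"ty": -2.8,"tz": 0,"rx": 0,"ry": 0,"rz": 0,"grip": 0},
  {"tx": 0,"ty": -2.8,"tz": 0,"rx": 0,"ry": 0,"rz": 0,"grip": 0},
])

```text
time_s: 17.5
eef_pos: [0.6257, -0.0337, 0.2431]
tool_rot: [-49.8, 89.9, -40.3]
wrist_force: [0.0, 0.2, -1.1]
opening: -0.0
```

```bash
cat > chk.py <<'E'
from h import *
from scipy.optimize import least_squares
import sys
c=robot.capture("scene");cv2.imwrite("pics/"+sys.argv[1],cv2.resize(c["color"][90:290,100:360,::-1],None,fx=3,fy=3))
c2=robot.capture("side");st=robot.state();c3=robot.capture("wrist")
W=np.concatenate([cloud(x,cam2world(x)).reshape(-1,3) for x in (c,c2)])
for nm,g in (("red",(.566,.306)),("white",(.575,.232)),("blue",(.592,.153))):
    q=(np.hypot(W[:,0]-g[0],W[:,1]-g[1])<.035)&(W[:,2]>.085)&(W[:,2]<.12);P=W[q][:,:2]
    t=(np.hypot(W[:,0]-g[0],W[:,1]-g[1])<.035)&(W[:,2]>.15)&(W[:,2]<.2)
    f=least_squares(lambda c:np.hypot(*(P-c).T)-.0265,g,loss='soft_l1',f_scale=.002)
    print(nm,q.sum(),f.x.round(4),np.sqrt(np.mean(f.fun**2)).round(4),'top',np.nanmedian(W[t],axis=0).round(4))
P=cloud(c3,cam2world(c3,st)).reshape(-1,3)
for nm,g in dict(red=(.637,-.167),green=(.619,-.230),blue=(.602,-.293)).items():
    Q=P[(np.hypot(P[:,0]-g[0],P[:,1]-g[1])<.026)&(abs(P[:,2]-.069)<.004)]
    if len(Q)>10: print('key',nm,len(Q),np.median(Q[:,2]).round(4),np.array(cv2.minEnclosingCircle(Q[:,:2].astype(np.float32))[0]).round(4))
E
python3 chk.py s3.png; python3 go.py .637 -.167 .09 9.8
```

```text
red 283 [0.5647 0.3074] 0.0013 top [0.5682 0.307  0.1605]
white 310 [0.5734 0.2335] 0.0015 top [0.5769 0.2325 0.1606]
blue 368 [0.5913 0.1525] 0.0014 top [0.5946 0.1515 0.1606]
[ 0.6254 -0.0299  0.2426] [[0.001, -0.17, 0.985], [0.0, 0.985, 0.17], [-1.0, 0.0, 0.001]] 0.0 [ 0.  -1.1  0.6]
[ 3.052 -2.743 -0.241] [ 0.     0.009 -0.003]
```

View pics/s3.png

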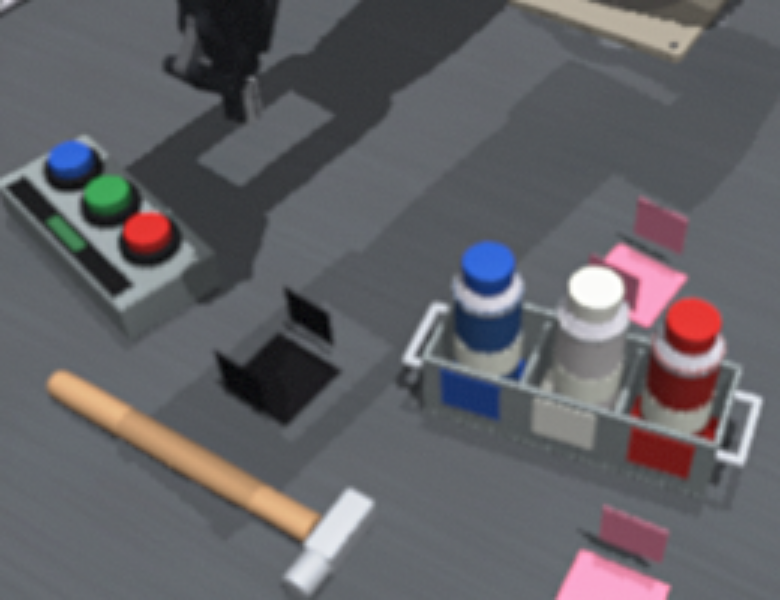

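All three cans stand upright in their cells (tops at 0.1605 m). Next are the keys, starting with red (row 235, col 148 in the crop).

Emit:
arm_command([
  {"tx": 0,"ty": -0.8,"tz": -0.07,"rx": 0,"ry": 0,"rz": 0,"grip": 0},
  {"tx": 0.8,"ty": -1.6,"tz": -0.14,"rx": 0,"ry": 0,"rz": 0,"grip": 0},
  {"tx": 1.6,"ty": -2.3,"tz": -0.2,"rx": 0,"ry": 0,"rz": 0,"grip": 0},
  {"tx": 2.4,"ty": -2.74,"tz": -0.24,"rx": 0,"ry": 0,"rz": 0,"grip": 0},
  {"tx": 2.9,"ty": -2.74,"tz": -0.24,"rx": 0,"ry": 0,"rz": 0,"grip": 0},
])

```text
time_s: 18.15
eef_pos: [0.6358, -0.1688, 0.094]
tool_rot: [170.4, 89.9, -179.9]
wrist_force: [-0.7, 0.3, -0.0]
opening: 0.002
```

Emit:
arm_command([
  {"tx": 0,"ty": 0,"tz": 0,"rx": 0,"ry": 0,"rz": 0,"grip": 0},
  {"tx": 0.2,"ty": 0,"tz": 0,"rx": 0,"ry": 0,"rz": 0,"grip": 0},
  {"tx": 0.2,"ty": 0,"tz": 0,"rx": 0,"ry": 0,"rz": 0,"grip": 0},
  {"tx": 0.2,"ty": 0,"tz": 0,"rx": 0,"ry": 0,"rz": 0,"grip": 0},
  {"tx": 0.2,"ty": 0,"tz": 0,"rx": 0,"ry": 0,"rz": 0,"grip": 0},
])

```text
time_s: 18.65
eef_pos: [0.6382, -0.1672, 0.089]
tool_rot: [-28.4, 89.8, -18.5]
wrist_force: [0.2, 0.9, 0.2]
opening: -0.002
```

```bash
python3 go.py .637 -.167 .0615 9.8
```

```text
[ 0.6382 -0.1672  0.089 ] [[0.003, -0.171, 0.985], [-0.001, 0.985, 0.171], [-1.0, -0.001, 0.003]] -0.002 [0.2 0.9 0.2]
[ 0.55   0.008 -0.024] [0.011 0.032 0.017]
```

Emit:
arm_command([
  {"tx": 0.3,"ty": 0,"tz": 0,"rx": 0,"ry": 0,"rz": 0,"grip": 0},
  {"tx": 0.42,"ty": 0,"tz": 0,"rx": 0,"ry": 0,"rz": 0,"grip": 0},
  {"tx": 0.5,"ty": 0,"tz": 0,"rx": 0,"ry": 0,"rz": 0,"grip": 0},
  {"tx": 0.55,"ty": 0,"tz": 0,"rx": 0,"ry": 0,"rz": 0,"grip": 0},
  {"tx": 0.55,"ty": 0,"tz": 0,"rx": 0,"ry": 0,"rz": 0,"grip": 0},
])

```text
time_s: 19.15
eef_pos: [0.6369, -0.1673, 0.0609]
tool_rot: [121.7, 90.0, 131.5]
wrist_force: [-6.6, 3.4, 14.1]
opening: 0.002
```

Red bottomed out at 14 N, well above the 5 N it needs. Rising and moving to blue.

Emit:
arm_command([
  {"tx": -0.6,"ty": 0,"tz": 0,"rx": 0,"ry": 0,"rz": 0,"grip": 0},
  {"tx": -0.8,"ty": -0.7,"tz": -0.33,"rx": 0,"ry": 0,"rz": 0,"grip": 0},
  {"tx": -0.8,"ty": -1.5,"tz": -0.7,"rx": 0,"ry": 0,"rz": 0,"grip": 0},
  {"tx": -0.8,"ty": -2.36,"tz": -1.12,"rx": 0,"ry": 0,"rz": 0,"grip": 0},
  {"tx": -0.6,"ty": -2.36,"tz": -1.12,"rx": 0,"ry": 0,"rz": 0,"grip": 0},
])

```text
time_s: 19.65
eef_pos: [0.6004, -0.2997, 0.0906]
tool_rot: [-76.0, 89.8, -66.5]
wrist_force: [0.1, 1.0, 0.9]
opening: 0.001
```

Emit:
arm_command([
  {"tx": 0,"ty": 0,"tz": 0,"rx": 0,"ry": 0,"rz": 0,"grip": 0},
  {"tx": 0,"ty": 0,"tz": 0,"rx": 0,"ry": 0,"rz": 0,"grip": 0},
  {"tx": 0,"ty": 0,"tz": 0,"rx": 0,"ry": 0,"rz": 0,"grip": 0},
  {"tx": 0,"ty": 0,"tz": 0,"rx": 0,"ry": 0,"rz": 0,"grip": 0},
  {"tx": 0,"ty": 0,"tz": 0,"rx": 0,"ry": 0,"rz": 0,"grip": 0},
])

```text
time_s: 20.15
eef_pos: [0.6023, -0.2925, 0.0896]
tool_rot: [-37.2, 90.0, -27.3]
wrist_force: [-0.3, 0.0, -0.8]
opening: -0.003
```

```bash
python3 go.py .602 -.293 .0615 9.8
```

```text
[ 0.6023 -0.2925  0.0896] [[0.0, -0.172, 0.985], [-0.0, 0.985, 0.172], [-1.0, -0.0, 0.0]] -0.003 [-0.3  0.  -0.8]
[ 0.563 -0.009 -0.008] [0.015 0.004 0.003]
```

Emit:
arm_command([
  {"tx": 0.3,"ty": 0,"tz": 0,"rx": 0,"ry": 0,"rz": 0,"grip": 0},
  {"tx": 0.42,"ty": 0,"tz": 0,"rx": 0,"ry": 0,"rz": 0,"grip": 0},
  {"tx": 0.5,"ty": 0,"tz": 0,"rx": 0,"ry": 0,"rz": 0,"grip": 0},
  {"tx": 0.57,"ty": 0,"tz": 0,"rx": 0,"ry": 0,"rz": 0,"grip": 0},
  {"tx": 0.57,"ty": 0,"tz": 0,"rx": 0,"ry": 0,"rz": 0,"grip": 0},
])

```text
time_s: 20.65
eef_pos: [0.6016, -0.293, 0.0612]
tool_rot: [126.2, 90.0, 136.0]
wrist_force: [-2.0, 1.8, 5.5]
opening: -0.001
```

Blue reads 5.5 N at z 0.0612, just at the bottom. I'll push a little further to be sure.

Emit:
arm_command([
  {"tx": 0.02,"ty": 0,"tz": 0,"rx": 0,"ry": 0,"rz": 0,"grip": 0},
  {"tx": 0.03,"ty": 0,"tz": 0,"rx": 0,"ry": 0,"rz": 0,"grip": 0},
  {"tx": 0.03,"ty": 0,"tz": 0,"rx": 0,"ry": 0,"rz": 0,"grip": 0},
  {"tx": 0.03,"ty": 0,"tz": 0,"rx": 0,"ry": 0,"rz": 0,"grip": 0},
  {"tx": 0.03,"ty": 0,"tz": 0,"rx": 0,"ry": 0,"rz": 0,"grip": 0},
])

```text
time_s: 21.15
eef_pos: [0.6018, -0.2931, 0.061]
tool_rot: [74.6, 90.0, 84.4]
wrist_force: [-6.5, 4.7, 13.2]
opening: -0.005
```

Emit:
arm_command([
  {"tx": -0.6,"ty": 0,"tz": 0,"rx": 0,"ry": 0,"rz": 0,"grip": 0},
  {"tx": -0.8,"ty": 0.4,"tz": 0.2,"rx": 0,"ry": 0,"rz": 0,"grip": 0},
  {"tx": -0.8,"ty": 0.9,"tz": 0.43,"rx": 0,"ry": 0,"rz": 0,"grip": 0},
  {"tx": -0.7,"ty": 1.18,"tz": 0.56,"rx": 0,"ry": 0,"rz": 0,"grip": 0},
  {"tx": -0.6,"ty": 1.18,"tz": 0.56,"rx": 0,"ry": 0,"rz": 0,"grip": 0},
])

```text
time_s: 21.65
eef_pos: [0.6195, -0.2283, 0.0883]
tool_rot: [129.7, 89.9, 139.6]
wrist_force: [0.5, 0.9, -0.1]
opening: 0.002
```

Emit:
arm_command([
  {"tx": 0,"ty": 0,"tz": 0,"rx": 0,"ry": 0,"rz": 0,"grip": 0},
  {"tx": 0,"ty": 0,"tz": 0,"rx": 0,"ry": 0,"rz": 0,"grip": 0},
  {"tx": 0,"ty": 0,"tz": 0,"rx": 0,"ry": 0,"rz": 0,"grip": 0},
  {"tx": 0,"ty": 0,"tz": 0,"rx": 0,"ry": 0,"rz": 0,"grip": 0},
  {"tx": 0,"ty": 0,"tz": 0,"rx": 0,"ry": 0,"rz": 0,"grip": 0},
])

```text
time_s: 22.15
eef_pos: [0.6193, -0.231, 0.0895]
tool_rot: [-43.0, 90.0, -33.3]
wrist_force: [-0.3, -0.4, 0.3]
opening: 0.003
```

```bash
python3 go.py .619 -.230 .061 9.8
```

```text
[ 0.6193 -0.231   0.0895] [[0.0, -0.17, 0.986], [-0.0, 0.986, 0.17], [-1.0, -0.0, 0.0]] 0.003 [-0.3 -0.4  0.3]
[ 0.569  0.02  -0.002] [-0.008  0.003  0.003]
```

Emit:
arm_command([
  {"tx": 0.3,"ty": 0,"tz": 0,"rx": 0,"ry": 0,"rz": 0,"grip": 0},
  {"tx": 0.42,"ty": 0,"tz": 0,"rx": 0,"ry": 0,"rz": 0,"grip": 0},
  {"tx": 0.5,"ty": 0,"tz": 0,"rx": 0,"ry": 0,"rz": 0,"grip": 0},
  {"tx": 0.59,"ty": 0,"tz": 0,"rx": 0,"ry": 0,"rz": 0,"grip": 0},
  {"tx": 0.59,"ty": 0,"tz": 0,"rx": 0,"ry": 0,"rz": 0,"grip": 0},
])

```text
time_s: 22.65
eef_pos: [0.6191, -0.2303, 0.061]
tool_rot: [165.7, 90.0, 175.5]
wrist_force: [-6.1, 1.9, 12.4]
opening: -0.0
```

Emit:
arm_command([
  {"tx": 0,"ty": 0,"tz": 0,"rx": 0,"ry": 0,"rz": 0,"grip": 0},
  {"tx": -0.5,"ty": 0,"tz": 0,"rx": 0,"ry": 0,"rz": 0,"grip": 0},
  {"tx": -1.2,"ty": 0,"tz": 0,"rx": 0,"ry": 0,"rz": 0,"grip": 0},
  {"tx": -2,"ty": 0,"tz": 0,"rx": 0,"ry": 0,"rz": 0,"grip": 0},
  {"tx": -2.6,"ty": 0,"tz": 0,"rx": 0,"ry": 0,"rz": 0,"grip": 0},
])

```text
time_s: 23.15
eef_pos: [0.6197, -0.2304, 0.1921]
tool_rot: [-31.2, 89.9, -21.4]
wrist_force: [0.7, -1.3, -0.3]
opening: -0.003
```

```bash
python3 chk.py s4.png; python3 go.py .619 -.230 .19 9.8
```

```text
red 283 [0.5646 0.3074] 0.0013 top [0.5682 0.306  0.1606]
white 319 [0.5734 0.2335] 0.0014 top [0.5767 0.2324 0.1606]
blue 368 [0.5914 0.1525] 0.0014 top [0.5946 0.1507 0.1605]
key red 2074 0.0678 [ 0.6345 -0.1677]
key green 1752 0.0679 [ 0.6171 -0.2305]
key blue 1350 0.0677 [ 0.5993 -0.2919]
[ 0.621  -0.2311  0.1931] [[0.005, -0.17, 0.985], [-0.002, 0.985, 0.17], [-1.0, -0.003, 0.005]] -0.002 [ 0.5 -0.8  0.1]
[ 0.062  0.028 -0.036] [0.001 0.054 0.037]
```

View pics/s4.png

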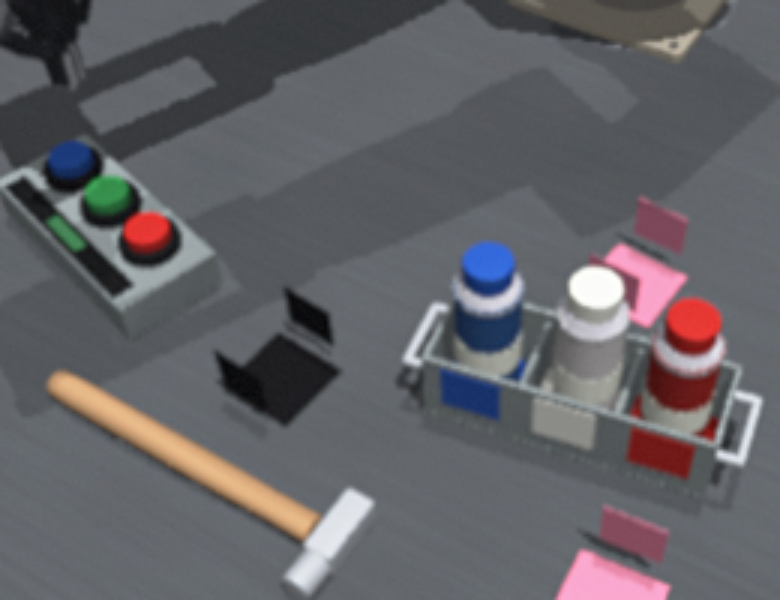

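The final picture shows all three cans upright in their cells and all keys out, with the gripper clear of everything. Handing in.

```bash
python3 -c "from bench import robot;print(robot.sign_off())"
```

```text
the job is handed in; nothing more can be done
None
```

I set the blue can and then the red can down in the cells of their own colours. I then pressed the red, blue and green keys in that order and handed the job in after about 23 s of robot time; `sign_off` reports no verdict.

**Cans:** In the last pictures all three stand upright, tops at 0.1605 m as expected. Red and blue are within about 3 mm of the cell centres I estimated. White has not moved between the checks.

**Keys:** Each was pushed to its stop, at 12–14 N against the 5 N needed. The blue key read only 5.5 N at first, so I pressed it a little further without letting go. All three measured about 0.068 m high afterwards (0.069 m expected), so they are out again.

**Disagreements:** The wrist camera placed things about 2–3 mm lower in x than the caddy outline from the fixed cameras, which is well inside the tolerance. One early move call was refused because its rows left out some fields; nothing moved.

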